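# Post the spent sample tubes through the discard bin's sprung flap

### The job

Throw away the two small screw-cap tubes, the one standing in the rack and the one lying on the bench: push each of them right through the spring flap in the sloping front of the discard bin, so that the flap swings shut behind it. Leave everything else on the bench standing where it is.

Things in the scene. Friction and masses are not known exactly. Their poses are not given: they have to be found in the camera images.
- discard_bin: Discard bin, fixed: white sheet metal, clear sides, hollow, 220 deep, 170 wide, 245 mm high, bar handle on top to 277 mm. Origin on the bench under the port's centre; x into the bin, z up. Upright front at x = -55 mm, 135 mm high (its hatch stays shut); above it a steel front slopes up and away at 45 degrees to x 55, z 245 mm. Back wall x = 165, inner side walls y = +-81, inner floor z = 10 mm
- port (a point): Centre of the port in the sloping front, at (0, 0, 190 mm) of the bin, axes as the bin's. The port is 110 mm wide (y), 72 mm along the slope, black rim 3 mm proud; a wide-open gripper may not fit in it. A tube goes in along the slope's inward normal, bin direction (0.71, 0, -0.71), or up to 25 degrees flatter; behind it is 150 mm of free depth
- flap (a joint): Steel flap (68 x 107 mm) that fills the port: 0 rad shut, grows as it swings inward about the hinge along the port's upper edge, stop at 1.75. A spring (0.06 Nm shut, plus 0.05 Nm per rad) shuts it: 1 to 4 N push it in, a tube's weight does not. It lies on a tube or on fingers that are in the port and shuts when they are out
- tube_rack: Orange tube rack, 116 (x) x 176 (y) x 58 mm, fixed. Origin under its centre, x roughly toward the robot. The small tube stands at x 40, y -14 mm, alone in the row of small holes (18 mm along y, 20 along x), foot 6 mm up. Big tubes (caps 36 mm across, tops 120 mm up), firm in the rack, stand at (6, 21), (6, -63), (-34, -21) mm: the fingers have room along the rack's y
- rack_tube: Small tube standing in the rack, cap up at 110 to 124 mm above the bench. 15 ml tube: 118 mm long, body 17 mm across tapering to a blunt nose, orange ribbed cap 22.5 mm across over the last 14 mm, 11 to 19 g. Origin at the tip of the nose, on the axis; z runs along the tube to the cap (its top at z = 118 mm)
- lying_tube: Small tube lying flat on the bench in front, axis 8 (nose) to 11 mm (cap) up, nose to the robot's left (+y) and a little ahead (5 to 20 degrees), cap to its right. 15 ml tube: 118 mm long, body 17 mm across tapering to a blunt nose, orange ribbed cap 22.5 mm across over the last 14 mm, 11 to 19 g. Origin at the tip of the nose, on the axis; z runs along the tube to the cap (its top at z = 118 mm)
- bottle: Bystander: glass bottle with a blue screw cap, 53 mm across, 108 mm high. Origin under its centre
- small_beaker: Bystander: small glass beaker, 44 mm across, 63 mm high. Origin under its centre
- small_bottle: Bystander: small bottle with a tall blue cap, 48 mm across, 98 mm high. Origin under its centre
- dish: Bystander (fixed): petri dish with lid, 90 mm across, 15 mm high. Origin under its centre
- pen: Bystander (fixed): marker pen with blue cap lying flat, 136 mm long along its y, 18 mm thick. Origin under its middle
Mind the look-alikes: they are no part of the job. What is shaped like the lying_tube but purple is not meant.

How it is judged:
By the outcome, as a careful person would: the job done as asked, in the order asked, and still so for the second after the job is handed in, with the robot touching nothing.
It also fails if it takes over 69 s, if anything falls off the work surface, if the arm or the gripper's body presses on something with over 40 N, if the wrist force passes 120 N, or if a joint passes its speed limit or range.

### The arm

A 7-joint arm with a two-finger parallel gripper is mounted at the origin on a cart in front of the work surface, level with it; the furniture and walls round the work are solid. World frame = base frame: x ahead of the robot, y to its left, z up, the work surface at z = 0. Lengths are in m, angles in degrees, forces in N, time in s.
With the tool pointing down it reaches from about 0.425 to 0.95 m from the base axis. Payload 4.7 kg.
Tool frame: the origin (TCP) lies midway between the tips of the shut fingers; the grasp point (between the pads) lies 19 mm behind it; z points along the fingers, y is the line along which they close (so a half turn about z gives the same grasp; the last joint's range is limited). The gripper opens to 85 mm and grips with 20 to 120 N. Pads are 22 mm wide; open, the fingers measure 114 mm over their backs; the gripper's body (76 mm by 85 mm) begins 54 mm behind the grasp point. The pads swing forward as they close: fully open they stand 13 mm farther back than shut.
Start: joints at [-71.786, 26.849, -2.785, 87.806, 1.381, 65.374, -4.715], TCP at [0.229, 0.635, 0.231] pointing down, gripper open.
Joint ranges: [-148.3, 148.3], [-19.14, 114.17], [-79.39, 73.82], [5.75, 140.21], [-59.74, 239.74], [12.07, 113.84], [-152.46, 152.46]. Speed limits (degrees/s): [147.25, 147.25, 180, 180, 180, 180, 180].

### API

Orientations are given as a 3x3 rotation matrix whose columns are the frame's x, y, z axes.
In Python, from rig import bot, effector, kin, telemetry, optics, job_done gives the robot as it stands. Calls block until the motion is done:
- bot.move_to(position, orientation): joint-space move of the TCP to a pose.
- bot.move_straight(position, v=0.15, orientation=None, threshold=None): straight line of the TCP; orientation=None keeps the orientation; v is the mean speed in m/s. With threshold (N) it stops when the force on the tool has changed by that much, and returns True; else False.
- bot.goto_joints(angles): joint-space move.
- effector.open_jaws() and effector.grab(strength=None): open the fingers fully, or close them until they stop; strength is the grip in N (None keeps the last).
- bot.dwell(seconds).
- kin.inverse_kinematics(position, orientation): joint angles nearest the present ones, or None.
- telemetry.sense(): the state.
- optics.grab_frame(name): name is "scene" or "side" or "wrist"; returns a dict with "pixels" (420x560x3 uint8, red, green, blue), "intrinsics" (3x3 intrinsics, pixels), "k1" (the pictures are not rectified: a ray, as slopes to the right and down, at radius r is drawn at 1 + k1 r^2 times it, then the intrinsics apply), "origin" and "orientation" of the camera in the world; the wrist camera has in their place "mount" (4x4, takes a point from camera to tool coordinates, whose origin is the TCP and whose axes are the flange's). Camera axes: x right, y down, z forward; pixel columns grow to the right and rows downward; lengths in m; the calibration is good to about 2 mm. A picture is of the moment at which its call begins: read the wrist's pose just before it. There is no depth.
A pose or a line that the arm cannot do raises bot.PlanningError and nothing moves.
- job_done(): hands the job in; it is judged then, once.
The state is a dict: "clock": time; "q": joint angles; "qd": joint speeds; "joint_torque": joint torques, N m; "tool_pos": TCP position; "eef_rot": TCP orientation; "contact_force": force on the tool from outside, world axes, zero at the start; "moment": the same for the moment, N m; "opening": finger opening in m; "gripper_force": force on a finger pad.
Only numpy, scipy, OpenCV 4.12 (cv2) and the standard library are available. Lean on these libraries where they do the work, as an engineer would, in place of code of your own. Each camera call takes 0.05 s, during which the arm holds its last target. There are 200 camera calls.

## Working session

There is one attempt and no reset: what is moved stays moved. The work goes in short steps, each a Python script; the robot and the scene stay as the last script left them, time stands still between calls to the robot, and variables do not carry over. Pictures are saved under pics/ and viewed, at most 10 in all, crops included, and the job is handed in when it is done.

```bash
ls; mkdir -p pics
cat > h.py <<'E'
import numpy as np, cv2
from rig import bot, effector, kin, telemetry, optics, job_done
def snap(name,fn=None):
    s=telemetry.sense(); f=optics.grab_frame(name)
    if 'mount' in f:
        T=np.eye(4);T[:3,:3]=s['eef_rot'];T[:3,3]=s['tool_pos'];M=T@np.array(f['mount'])
        f['origin']=M[:3,3];f['orientation']=M[:3,:3]
    f['origin']=np.array(f['origin']);f['orientation']=np.array(f['orientation'])
    if fn: cv2.imwrite('pics/'+fn,cv2.cvtColor(np.array(f['pixels']),cv2.COLOR_RGB2BGR))
    np.save('last_%s.npy'%name,f,allow_pickle=True)
    return f
def load(name): return np.load('last_%s.npy'%name,allow_pickle=True).item()
def ray(f,uv):
    K=np.array(f['intrinsics']);d=np.array([(uv[0]-K[0,2])/K[0,0],(uv[1]-K[1,2])/K[1,1]])
    p=d.copy()
    for _ in range(30): p=d/(1+f['k1']*(p@p))
    r=f['orientation']@np.array([p[0],p[1],1]);return f['origin'],r/np.linalg.norm(r)
def plane(f,uv,z):
    o,r=ray(f,uv);return o+r*(z-o[2])/r[2]
def tri(f1,a,f2,b):
    o1,r1=ray(f1,a);o2,r2=ray(f2,b)
    t=np.linalg.lstsq(np.stack([r1,-r2],1),o2-o1,rcond=None)[0]
    p,q=o1+t[0]*r1,o2+t[1]*r2;return (p+q)/2,np.linalg.norm(p-q)
def proj(f,P):
    p=f['orientation'].T@(np.array(P)-f['origin']);p=p[:2]/p[2];p=p*(1+f['k1']*(p@p));K=np.array(f['intrinsics'])
    return np.array([K[0,0]*p[0]+K[0,2],K[1,1]*p[1]+K[1,2]])
E
python3 - <<'E'
from h import *
a=snap('scene','s1.png');b=snap('side','d1.png')
for f in(a,b):print(f['origin'],f['orientation'].round(2).tolist(),np.array(f['intrinsics']).tolist(),f['k1'])
print(telemetry.sense()['clock'])
E
```

```text
pics
[-0.35048976  0.43983182  1.09786439] [[-0.51, -0.59, 0.63], [-0.86, 0.36, -0.36], [-0.01, -0.73, -0.69]] [[477.33736832966747, 0.0, 274.9214449071102], [0.0, 477.33736832966747, 207.23757129045003], [0.0, 0.0, 1.0]] 0.013037093285829625
[ 0.3640849  -0.91321549  0.84786596] [[0.99, -0.1, 0.1], [-0.14, -0.63, 0.76], [-0.02, -0.77, -0.64]] [[385.97220085675946, 0.0, 279.7163382657231], [0.0, 385.97220085675946, 205.836758189251], [0.0, 0.0, 1.0]] -0.061481833071140725
0.1
```

View pics/s1.png

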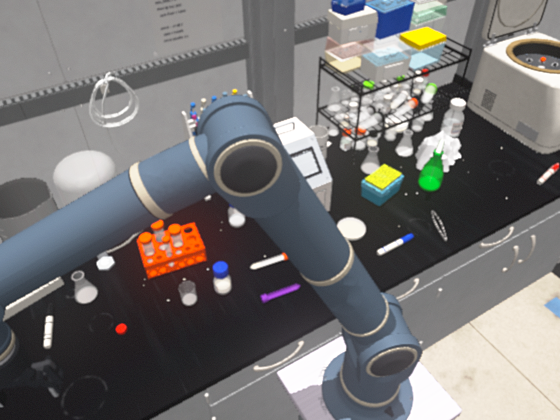

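View pics/d1.png

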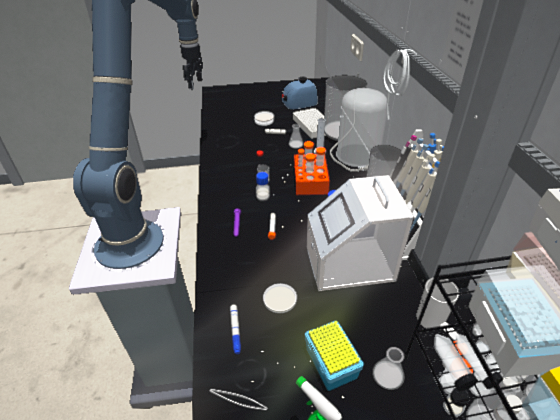

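Scene: the lying tube with white body and orange cap is at (265,262), cap (285,257); purple look-alike at (280,293); pens at (397,243) and (48,330); rack at (172,250), with the bin behind the arm. Side: tube (272,225), cap (271,235); purple (237,222); blue-capped pen (235,328); rack (311,172); bin port (340,208).

Run:
```python
from h import *
a=load('scene');b=load('side')
print('tube nose,cap', tri(a,(252,266),b,(273.5,214)),tri(a,(285,257),b,(271,236)), plane(b,(273,213),.009),plane(b,(271,238),.01))
print('purple',plane(b,(237,208),.01),plane(b,(236,234),.01))
for uv in [(297,193),(329,193),(328,165)]:print('rack',plane(b,uv,.03))
for uv in [(310,147),(322,150),(309,158),(310,170),(299,152)]:print('cap',plane(b,uv,.12))
print('bin base',plane(b,(319,289),0),plane(b,(397,280),0),plane(b,(309,253),0))
for uv in [(309,213),(317,238),(352,190)]:print('binfront',plane(b,uv,.135),plane(b,uv,.245))
for p in [(0.45,-0.05,0.4),(0.45,0.1,0.4)]:
    R=np.array([[1,0,0],[0,-1,0],[0,0,-1.]])
    for c in (R, R@np.diag([-1,-1,1]), np.array([[0,1,0],[1,0,0],[0,0,-1.]]),np.array([[0,-1,0],[-1,0,0],[0,0,-1.]])): print(p,kin.inverse_kinematics(p,c))
f=snap('wrist');print(np.array(f['mount']).round(3),f['intrinsics'],f['k1'])
```

```text
tube nose,cap (array([0.46760797, 0.05481014, 0.00654994]), np.float64(0.0013310311065648566)) (array([ 0.4469115 , -0.0467982 ,  0.00578094]), np.float64(0.0026069850368410107)) [0.46574629 0.05671401 0.009     ] [ 0.44426724 -0.06098791  0.01      ]
purple [0.34839538 0.10105968 0.01      ] [ 0.33794941 -0.02583239  0.01      ]
rack [0.55869295 0.12401417 0.03      ]
rack [0.6675531  0.10598399 0.03      ]
rack [0.70533145 0.27558749 0.03      ]
cap [0.63150226 0.26956248 0.12      ]
cap [0.66957588 0.24218796 0.12      ]
cap [0.61324293 0.19818021 0.12      ]
cap [0.60181229 0.12555457 0.12      ]
cap [0.58613742 0.24263749 0.12      ]
bin base [ 0.55000733 -0.26905599  0.        ] [ 7.71903131e-01 -2.73659299e-01 -1.11022302e-16] [ 5.49754291e-01 -1.32609900e-01  1.11022302e-16]
binfront [ 0.5509244  -0.10544719  0.135     ] [ 0.52209381 -0.23009126  0.245     ]
binfront [ 0.55161052 -0.20745204  0.135     ] [ 0.52267406 -0.31635607  0.245     ]
binfront [ 0.70096927 -0.02175967  0.135     ] [ 0.64898575 -0.15931728  0.245     ]
(0.45, -0.05, 0.4) [-47.21257007  -4.38191522  46.0
[... 247 characters left out ...]
  2.44942354
  79.62220193  -1.13832254]
(0.45, -0.05, 0.4) None
(0.45, 0.1, 0.4) [ -52.21276688   -1.86999544   33.94723304  102.08322642    1.06201957
   79.46997291 -108.47377779]
(0.45, 0.1, 0.4) [-36.88925493  -0.92778301  18.98778154 101.46017074   0.30708098
  79.4172864   72.03981814]
(0.45, 0.1, 0.4) [-46.25319596  -1.47080402  28.1675453  101.85328496   0.70618743
  79.44418046 -18.22288202]
(0.45, 0.1, 0.4) None
[[-0.    -0.953 -0.304  0.078]
 [ 1.    -0.001  0.001  0.001]
 [-0.001 -0.304  0.953 -0.143]
 [ 0.     0.     0.     1.   ]] [[327.02068518   0.         282.21244215]
 [  0.         327.02068518 206.506674  ]
 [  0.           0.           1.        ]] -0.031019607885486824
```

Run:
```python
from h import *
bot.goto_joints([-20,-4,0,103,0,81,70])
s=telemetry.sense();print(s['tool_pos'],s['eef_rot'],s['clock'])
f=snap('wrist','w1.png');np.save('W1.npy',f,allow_pickle=True)
bot.goto_joints([8,-4,0,103,0,81,98])
s=telemetry.sense();print(s['tool_pos'],s['eef_rot'],s['clock'])
f=snap('wrist','w2.png');np.save('W2.npy',f,allow_pickle=True)
```

```text
[0.41129242 0.10568452 0.41120687] [[-9.99998603e-01 -1.57321796e-03 -5.64457979e-04]
 [-1.57316654e-03  9.99998758e-01 -9.15150669e-05]
 [ 5.64601251e-04 -9.06269527e-05 -9.99999837e-01]] 2.2583
[ 0.41281592 -0.09898838  0.41139765] [[-9.99997788e-01 -2.10163000e-03 -8.68879071e-05]
 [-2.10169488e-03  9.99997508e-01  7.53468332e-04]
 [ 8.53041789e-05  7.53649277e-04 -9.99999712e-01]] 3.1417
```

View pics/w1.png

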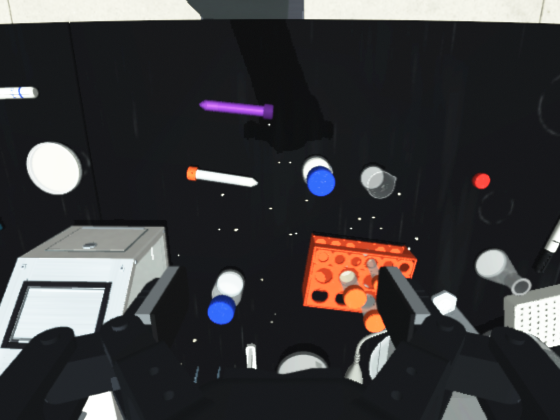

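View pics/w2.png

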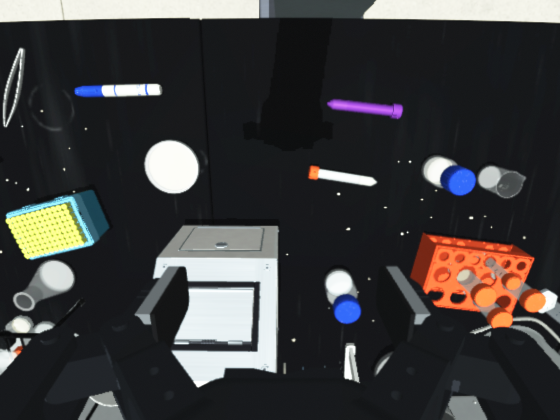

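W1: lying tube at (220,178), orange cap (192,173), nose (255,183); purple look-alike at (237,107); rack at (360,270). W2: lying tube cap (314,172), nose (374,182); rack caps (485,296), (513,282), (534,300), (502,317); bin port at about (218,315). Now closer views.

```bash
cat >> h.py <<'E'
def look(p,name):
    R=np.array([[-1,0,0],[0,1,0],[0,0,-1.]])
    bot.move_to(p,R); return snapw(name)
def snapw(name):
    f=snap('wrist',name+'.png');np.save(''+name+'.npy',f,allow_pickle=True);return f
def lw(n): return np.load(''+n+'.npy',allow_pickle=True).item()
def comps(f,lo,hi,amin=40):
    h=cv2.cvtColor(np.array(f['pixels']),cv2.COLOR_RGB2HSV);m=cv2.inRange(h,lo,hi)
    n,l,s,c=cv2.connectedComponentsWithStats(m)
    return [(c[i].round(1).tolist(),s[i].tolist()) for i in range(1,n) if s[i][4]>=amin]
E
python3 - <<'E'
from h import *
look([0.45,-0.15,0.40],'b1');look([0.45,-0.23,0.40],'b2')
look([0.50,0.16,0.36],'r1');look([0.50,0.25,0.36],'r2')
print(telemetry.sense()['q'],telemetry.sense()['clock'])
a=[cv2.imread('pics/%s.png'%n)[80:380,100:480] for n in('b1','b2','r1','r2')]
cv2.imwrite('pics/m1.png',np.vstack([np.hstack(a[:2]),np.hstack(a[2:])]))
E
```

```text
[-17.5675563   11.85802659 -15.93912297  92.66143643   3.38001713
  75.97350378  55.90018597] 6.0833
```

View pics/m1.png

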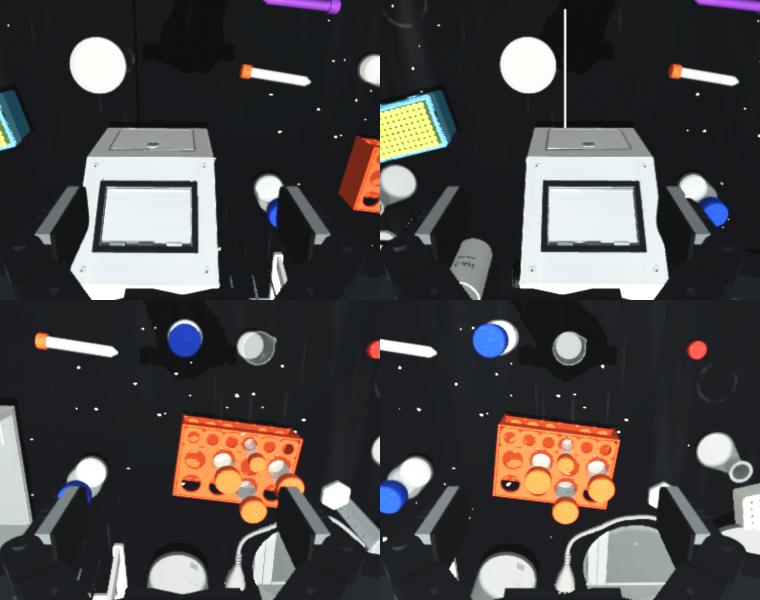

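m1 (crops at 100,80): the bin's port with black rim is centred at (147,218) in b1 and (593,217) in b2. The rack's small tube cap is at (258,463) in r1 and (566,465) in r2; the other three caps are the bigger ones.

Run:
```python
from h import *
f={n:lw(n) for n in('b1','b2','r1','r2','W1','W2')}
px=lambda n,uv:cv2.cvtColor(np.array(f[n]['pixels']),cv2.COLOR_RGB2HSV)[uv[1],uv[0]]
print('hsv cap',px('r1',(358,243)),px('r1',(328,258)),'rack',px('r1',(300,250)),px('r2',(230,230)),px('r2',(286,245)))
# flap
C={}
for n,seed in(('b1',(247,290)),('b2',(313,290))):
    g=cv2.cvtColor(np.array(f[n]['pixels']),cv2.COLOR_RGB2GRAY)
    m=(g<70).astype(np.uint8); k,l,s,c=cv2.connectedComponentsWithStats(m)
    for i in range(1,k):
        x,y,w,h,a=s[i]
        if x<seed[0]<x+w and y<seed[1]<y+h and w<160 and a>300:
            cs,_=cv2.findContours((l==i).astype(np.uint8),cv2.RETR_EXTERNAL,cv2.CHAIN_APPROX_NONE)
            q=cv2.approxPolyDP(max(cs,key=len),8,True)[:,0];print(n,s[i],q.tolist()); C[n]=q
if all(len(C.get(n,[]))==4 for n in('b1','b2')):
    key=lambda q:[q[np.argmin(q.sum(1))],q[np.argmax(q[:,0]-q[:,1])],q[np.argmax(q.sum(1))],q[np.argmin(q[:,0]-q[:,1])]]
    P=[tri(f['b1'],a,f['b2'],b) for a,b in zip(key(C['b1']),key(C['b2']))]
    for p in P:print(p[0].round(4),round(p[1],4))
    P=np.array([p[0] for p in P]);print('ctr',P.mean(0),'dy',P[1]+P[2]-P[0]-P[3],'slope',P[2]+P[3]-P[0]-P[1])
# lying tube
def ends(n,roi):
    x0,y0,x1,y1=roi;I=np.array(f[n]['pixels'])[y0:y1,x0:x1].astype(int)
    m=((I.max(2)>120)).astype(np.uint8);k,l,s,c=cv2.connectedComponentsWithStats(m);i=1+np.argmax(s[1:,4])
    ys,xs=np.nonzero(l==i);p=np.stack([xs+x0,ys+y0],1).astype(float);mu=p.mean(0);d=np.linalg.svd(p-mu,full_matrices=False)[2][0]
    if d[0]<0:d=-d
    t=(p-mu)@d;return mu+d*t.min(),mu+d*t.max(),s[i][4]
roi={'b1':(335,135,425,175),'b2':(380,135,460,175),'W1':(180,160,265,195),'W2':(300,160,385,195)}
E={n:ends(n,r) for n,r in roi.items()};print(E)
for a,b in(('W1','W2'),('W1','b2'),('b1','W1')):
    for i in(0,1):
        p,e=tri(f[a],E[a][i],f[b],E[b][i]);print(a,b,'cap nose'.split()[i],p.round(4),round(e,4))
for n in E: print(n,plane(f[n],E[n][0],.011).round(4),plane(f[n],E[n][1],.009).round(4))
```

```text
hsv cap [ 18 158 255] [ 18 156 255] rack [ 13 166 255] [  9 184 255] [ 19 144 255]
b1 [ 193  261  105   72 1786] [[201, 261], [193, 331], [297, 331], [296, 262]]
b2 [ 261  261  105   71 1762] [[264, 261], [262, 330], [365, 331], [357, 261]]
[ 0.5671 -0.2516  0.1638] 0.0002
[ 0.573  -0.1291  0.1538] 0.0007
[ 0.6305 -0.1298  0.22  ] 0.0011
[ 0.6281 -0.2521  0.2222] 0.0008
ctr [ 0.59967568 -0.19066904  0.18994295] dy [ 0.00829953  0.24472677 -0.01213369] slope [ 0.11851533 -0.00116213  0.12463814]
{'b1': (array([340.64197328, 150.14527844]), array([410.04921263, 161.70450333]), np.int32(729)), 'b2': (array([389.33326389, 150.00059001]), array([458.08983898, 161.46101285]), np.int32(731)), 'W1': (array([185.97135064, 172.19217779]), array([257.03194638, 182.78570609]), np.int32(686)), 'W2': (array([308.70720116, 171.48062782]), array([375.99835788, 182.01049398]), np.int32(659))}
W1 W2 cap [ 0.4445 -0.0533  0.0191] 0.0005
W1 W2 nose [0.4651 0.0639 0.0077] 0.0
W1 b2 cap [ 0.4455 -0.0548  0.0139] 0.0004
W1 b2 nose [0.4649 0.064  0.0086] 0.0001
b1 W1 cap [ 0.445  -0.0538  0.017 ] 0.0006
b1 W1 nose [0.465  0.0639 0.0078] 0.0
b1 [ 0.4461 -0.0527  0.011 ] [0.4649 0.0635 0.009 ]
b2 [ 0.4461 -0.0538  0.011 ] [0.4648 0.0638 0.009 ]
W1 [ 0.4459 -0.0557  0.011 ] [0.4647 0.064  0.009 ]
W2 [ 0.4464 -0.0526  0.011 ] [0.4648 0.0635 0.009 ]
```

Run:
```python
from h import *
f={n:lw(n) for n in('r1','r2')}
r={}
for n in f:
    I=np.array(f[n]['pixels']);h=cv2.cvtColor(I,cv2.COLOR_RGB2HSV)
    m=cv2.inRange(h,(15,100,150),(22,255,255));m=cv2.morphologyEx(m,cv2.MORPH_OPEN,np.ones((3,3)))
    k,l,s,c=cv2.connectedComponentsWithStats(m)
    r[n]=[]
    for i in range(1,k):
        if s[i][4]>60 and s[i][1]>200:
            cs,_=cv2.findContours((l==i).astype(np.uint8),cv2.RETR_EXTERNAL,cv2.CHAIN_APPROX_NONE)
            (cx,cy),R=cv2.minEnclosingCircle(cs[0]);print(n,s[i].tolist(),round(cx,1),round(cy,1),round(R,1), plane(f[n],(cx,cy),.122).round(4))
out=[cv2.resize(cv2.cvtColor(np.array(f[n]['pixels'])[190:330,a:a+160],cv2.COLOR_RGB2BGR),None,fx=2.4,fy=3,interpolation=cv2.INTER_CUBIC) for n,a in(('r1',260),('r2',200))]
cv2.imwrite('pics/m2.png',np.hstack(out))
# rack corners, top plane
```

```text
r1 [351, 238, 15, 14, 172] 357.9 244.8 7.6 [0.5958 0.2559 0.122 ]
r1 [316, 251, 25, 23, 438] 328.0 261.0 12.4 [0.6185 0.2187 0.122 ]
r1 [382, 259, 22, 11, 137] 392.5 266.0 10.9 [0.6262 0.3033 0.122 ]
r1 [342, 282, 24, 20, 381] 353.6 291.8 11.8 [0.6646 0.2549 0.122 ]
r2 [278, 239, 16, 14, 182] 285.2 245.0 7.8 [0.5952 0.2552 0.122 ]
r2 [245, 252, 26, 22, 456] 257.4 262.5 12.7 [0.6199 0.2193 0.122 ]
r2 [309, 260, 25, 23, 436] 321.1 269.9 12.3 [0.6306 0.3021 0.122 ]
r2 [274, 282, 24, 22, 400] 285.4 292.5 11.9 [0.6644 0.2556 0.122 ]
```

View pics/m2.png

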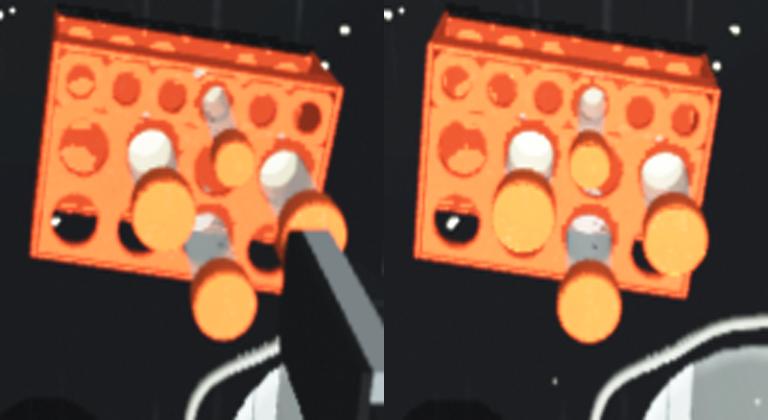

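The m2 crop confirms the choice: the small cap alone in the row of small holes (r1 (358,245), r2 (285,245)). The cap centre triangulates consistently at about (0.5955, 0.2555, 0.122). Next I check reachability.

```bash
cat >> h.py <<'E'
PORT=np.array([.5997,-.1907,.190]); YB=np.array([.02,1,0]);YB/=np.linalg.norm(YB)
CAP=np.array([.4457,-.0538,.011]);NOSE=np.array([.4649,.0637,.009])
def Rzy(z,y):
    z=z/np.linalg.norm(z);y=y-z*(y@z);y=y/np.linalg.norm(y);return np.stack([np.cross(y,z),y,z],1)
def Rport(a,sgn=1):
    a=np.radians(a);xb=np.array([YB[1],-YB[0],0]);return Rzy(xb*np.cos(a)+np.array([0,0,-np.sin(a)]),sgn*YB)
def Rlie(a,sgn=1):
    t=NOSE-CAP;t[2]=0;t/=np.linalg.norm(t);a=np.radians(a);return Rzy(t*np.cos(a)+np.array([0,0,-np.sin(a)]),sgn*np.array([-t[1],t[0],0]))
RACKR=Rzy(np.array([0,0,-1.]),np.array([.136,.99,0])); SM=np.array([.5955,.2555,.122])
E
python3 - <<'E'
from h import *
def ik(n,p,R):
    q=kin.inverse_kinematics(p,R);print(n,None if q is None else np.round(q))
ik('rack',SM+[-.003,0,-.017],RACKR);ik('lift',SM+[-.003,0,.15],RACKR)
for a in(35,40,45):
    R=Rport(a)
    for d in(-.13,0.01,.04):ik(f'port{a} {d}',PORT+R[:,2]*d,R)
for a in(60,65,70):
    for s in(1,-1):
        R=Rport(a,s)
        for d in(-.13,0.01):ik(f'portL{a} {s} {d}',PORT+Rport(a-45)[:,2]*d,R)
for a in(40,45,55):
    for s in(1,-1):
        for h in(.012,.1):ik(f'lie{a} {s} {h}',CAP+[0,0,h],Rlie(a,s))
E
```

```text
rack [-18.  32. -12.  98.   8.  51.  48.]
lift [-17.  23. -13.  89.   6.  69.  50.]
port35 -0.13 None
port35 0.01 [ 75.  34. -66. 130. 155.  21. -34.]
port35 0.04 [ 72.  40. -67. 128. 149.  25. -26.]
port40 -0.13 None
port40 0.01 [ 74.  32. -66. 127. 137.  16. -19.]
port40 0.04 [ 71.  37. -66. 126. 133.  20. -13.]
port45 -0.13 None
port45 0.01 [ 72.  30. -65. 125. 108.  13.   8.]
port45 0.04 [ 70.  36. -66. 123. 111.  19.   7.]
portL60 1 -0.13 [ -4.   0.  28. 130. -29.  24. 136.]
portL60 1 0.01 [ 26.  16. -11. 117. -15.  19. 119.]
portL60 -1 -0.13 [ -6.   0.  30. 130. -28.  24. -44.]
portL60 -1 0.01 [-16.  19.  41. 119. -54.  27. -26.]
portL65 1 -0.13 [  5.   1.  17. 126. -18.  31. 125.]
portL65 1 0.01 [ 18.  17.  -1. 114. -14.  26. 117.]
portL65 -1 -0.13 [-29.  -0.  52. 127. -18.  31. -54.]
portL65 -1 0.01 [-24.  23.  53. 116. -51.  35. -30.]
portL70 1 -0.13 [  9.   3.  12. 121. -12.  38. 118.]
portL70 1 0.01 [ 15.  18.   1. 111. -10.  32. 113.]
portL70 -1 -0.13 [-41.   2.  65. 123. -15.  39. -57.]
portL70 -1 0.01 [-31.  30.  64. 113. -53.  46. -29.]
lie40 1 0.012 [  32.   40.   -3.  122.  -56.   57. -111.]
lie40 1 0.1 [  15.   31.   19.  123.  -58.   71. -113.]
lie40 -1 0.012 [ 29.  40.   2. 123. -58.  59.  71.]
lie40 -1 0.1 [ 25.  30.   7. 122. -55.  66.  63.]
lie45 1 0.012 [  22.   37.    8.  124.  -60.   57. -109.]
lie45 1 0.1 [   5.   30.   30.  124.  -59.   71. -113.]
lie45 -1 0.012 [ 26.  37.   3. 124. -57.  55.  68.]
lie45 -1 0.1 [ 22.  27.   7. 123. -53.  63.  59.]
lie55 1 0.012 [  17.   33.    8.  126.  -56.   48. -117.]
lie55 1 0.1 [  -9.   28.   41.  125.  -57.   66. -118.]
lie55 -1 0.012 [ 20.  32.   5. 126. -54.  47.  61.]
lie55 -1 0.1 [ 16.  23.   9. 124. -47.  55.  51.]
```

```bash
cat >> h.py <<'E'
def rackR(dl):
    d=np.radians(dl);xr=np.array([-.9907,.136,0]);return Rzy(xr*np.sin(d)+np.array([0,0,-np.cos(d)]),np.array([.136,.9907,0]))
E
python3 - <<'E'
from h import *
R=rackR(25);G=np.array([.5955,.2555,.115]);T=G+R[:,2]*.011
Rp=Rport(65);t=Rport(40)[:,2]
for p in(T+[0,0,.07],T,T+[0,0,.16]):print(kin.inverse_kinematics(p,R))
print(kin.inverse_kinematics(PORT-.14*t+.011*Rp[:,2],Rp))
bot.move_to(T+[0,0,.07],R)
print(bot.move_straight(T,v=.1,threshold=12))
effector.grab(25)
s=telemetry.sense();print(s['opening'],s['gripper_force'],s['tool_pos'],T)
if s['opening']>.012:
    print(bot.move_straight(T+[0,0,.16],v=.12))
    s=telemetry.sense();print(s['opening'],s['contact_force'],s['clock'])
snap('wrist','g1.png');snap('side','g1s.png')
a=cv2.imread('pics/g1.png')[150:420,80:480];b=cv2.imread('pics/g1s.png')[60:330,180:480]
cv2.imwrite('pics/m3.png',np.hstack([a,b]))
E
```

```text
[-14.0541299   39.09441985 -12.4224988   79.03091452  -5.55781685
  83.77366535  58.60452108]
[-13.88513294  42.93744864 -12.60025672  81.84324691  -4.73622654
  77.2696112   59.30689504]
[-14.42292901  35.23927891 -12.07459004  73.73190508  -6.54502582
  92.72233194  57.46374767]
[  5.64367359   0.59530742  15.57786423 121.00917459 -14.66887788
  35.64989324 120.26899762]
False
0.021257689458717942 25.06348653783789 [0.59141993 0.25645753 0.10502151] [0.59089443 0.25613224 0.1050306 ]
False
0.02097595141612622 [-0.13493806 -0.53250161 -0.62334628] 9.875
```

View pics/m3.png

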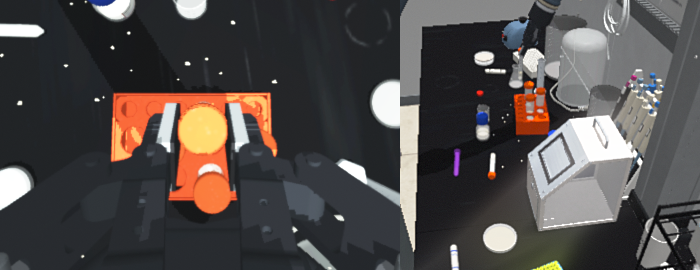

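The cap is held between the pads at (203,130) in m3 and the tube is out of the rack. Next: the pose in front of the port, with a check.

Run:
```python
from h import *
Rp=Rport(65);t=Rport(40)[:,2]
bot.move_to(PORT-.145*t+.011*Rp[:,2],Rp)
s=telemetry.sense();print(s['opening'],s['clock'],s['q'])
f=snap('side','p1s.png');w=snap('wrist','p1w.png');snap('scene','p1c.png')
G=PORT-.145*t;print('expect nose side px',proj(f,G+.11*t),'cap',proj(f,G),'port',proj(f,PORT))
a=cv2.resize(cv2.imread('pics/p1s.png')[110:310,240:440],None,fx=2,fy=2);b=cv2.imread('pics/p1w.png')[0:400,80:480]
cv2.imwrite('pics/m4.png',np.hstack([a,b]))
```

```text
0.020873343784948095 11.65 [ 13.84259183   0.43290827   7.24546392 120.65461173 -14.34400446
  36.09589906 119.95529424]
expect nose side px [325.11671773 210.44919544] cap [292.34439567 191.23657447] port [334.80247335 216.13247498]
```

View pics/m4.png

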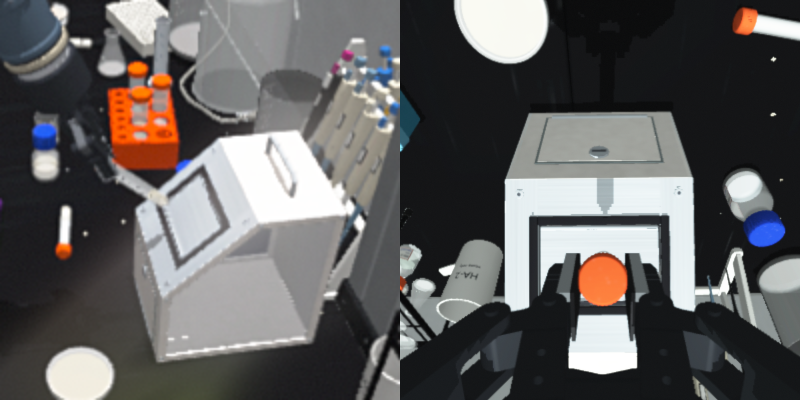

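The tube's nose shows at side pixel (321,209), as expected (325,210), pointing at the port. I push it in, release, shut the fingers and look.

Run:
```python
from h import *
Rp=Rport(65);t=Rport(40)[:,2]
P=lambda s:PORT+s*t+.011*Rp[:,2]
print(bot.move_straight(P(-.002),v=.08,threshold=15))
s=telemetry.sense();print(s['tool_pos'],P(-.002),s['contact_force'],s['opening'])
effector.open_jaws();s=telemetry.sense();print('open',s['opening'],s['contact_force'],s['clock'])
snap('wrist','i1w.png');snap('side','i1s.png')
a=cv2.resize(cv2.imread('pics/i1s.png')[110:310,240:440],None,fx=2,fy=2);b=cv2.imread('pics/i1w.png')[0:400,80:480]
cv2.imwrite('pics/m5.png',np.hstack([a,b]))
```

```text
False
[ 0.60260892 -0.19076216  0.18149953] [ 0.60281609 -0.19076232  0.18131619] [-1.96145229  0.43568667 -1.51111018] 0.021337860864996467
open 0.08547293479118312 [ 0.14020475 -0.73936903 -1.26900485] 14.375
```

View pics/m5.png

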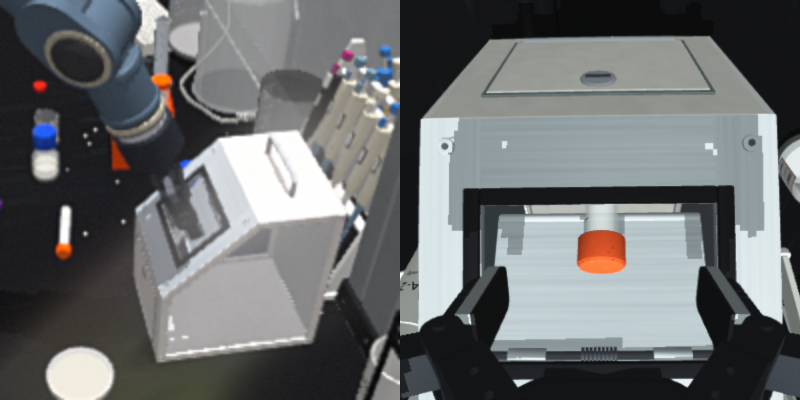

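The tube rests through the port with its cap still outside, at (202,250) in the wrist crop, and the flap is partly open. I back off, shut the fingers and poke the cap through.

Run:
```python
from h import *
f=load('wrist');nrm=Rport(45)[:,2]
for uv in((282,250),(282,265),(282,235)):
    o,r=ray(f,uv);p=o+r*((PORT-o)@nrm)/(r@nrm);print(p.round(4),'up-slope',((p-PORT)@np.array([.707,0,.707])).round(4))
Rp=Rport(65)
cur=np.array(telemetry.sense()['tool_pos'])
bot.move_straight(cur-.06*Rp[:,2],v=.15)
effector.grab(20)
for d in(.02,):pass
o,r=ray(f,(282,258));C=o+r*((PORT-nrm*.006-o)@nrm)/(r@nrm)
print('C',C)
bot.move_straight(C-nrm*.03,v=.15)
hit=bot.move_straight(C+nrm*.045,v=.08,threshold=20)
s=telemetry.sense();print(hit,s['tool_pos'],C+nrm*.045,s['contact_force'],s['clock'])
snap('wrist','k1w.png')
bot.move_straight(C-nrm*.06,v=.15)
snap('wrist','k2w.png')
a=[cv2.imread('pics/%s.png'%n)[0:400,80:480] for n in('k1w','k2w')]
cv2.imwrite('pics/m6.png',np.hstack(a))
```

```text
[ 0.5898 -0.1897  0.1801] up-slope -0.014
[ 0.5947 -0.1898  0.185 ] up-slope -0.0071
[ 0.5849 -0.1896  0.1752] up-slope -0.0209
C [ 0.58769008 -0.18962598  0.18645629]
False [ 0.61854403 -0.19011789  0.15403568] [ 0.61950353 -0.19026224  0.15463649] [-2.49346156 -0.03512456 -1.27397272] 17.225
```

View pics/m6.png

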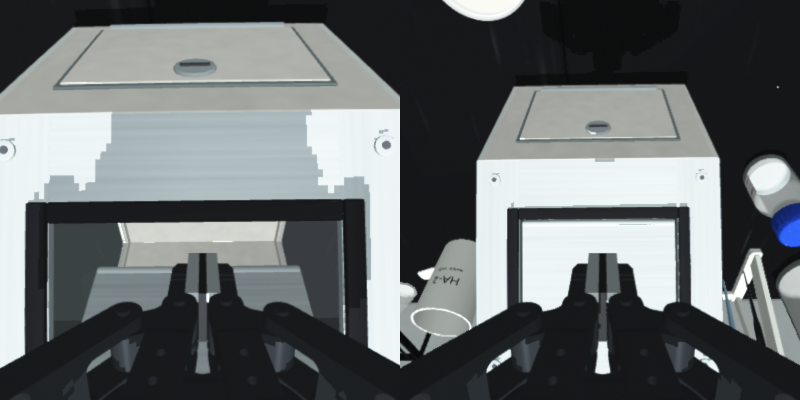

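m6 shows the flap shut (right) with the tube gone through. That was my tenth picture, so from here I check numerically. Next is the lying tube.

Run:
```python
from h import *
a=snap('side')
print([c for c in comps(a,(3,120,120),(22,255,255),4)])
def ik(n,p,R):
    q=kin.inverse_kinematics(p,R);print(n,None if q is None else np.round(q))
t=NOSE-CAP;t[2]=0;t/=np.linalg.norm(t);T=CAP+t*.013;T[2]=.012
print('T',T,[proj(a,p).round(1).tolist() for p in (CAP,NOSE)])
for s in(1,-1):
    R=Rlie(45,s);ik(f'lie {s}',T,R);ik('pre',T+[0,0,.07],R);ik('hi',T+[0,0,.25],R)
    Rp=Rport(70,s);tt=Rport(25)[:,2];ik('mid',PORT-.14*tt+[-.06,0.05,.1],Rp);ik('pp',PORT-.14*tt,Rp);ik('in',PORT,Rp)
```

```text
[([308.3, 144.4], [304, 141, 10, 8, 69]), ([318.3, 172.6], [304, 147, 26, 47, 662]), ([432.6, 165.2], [432, 164, 2, 3, 5]), ([271.4, 234.7], [268, 231, 8, 8, 48]), ([324.4, 282.0], [324, 279, 2, 7, 12]), ([454.0, 341.5], [453, 341, 3, 2, 6]), ([457.9, 349.4], [455, 344, 7, 11, 20]), ([466.3, 362.4], [462, 357, 9, 11, 37]), ([471.2, 370.3], [470, 369, 3, 4, 10])]
T [ 0.44779645 -0.04097016  0.012     ] [[271.2, 236.1], [272.5, 211.7]]
lie 1 [  29.   38.   -3.  124.  -57.   51. -113.]
pre [  12.   31.   19.  125.  -60.   65. -113.]
hi [ -24.   22.   64.  119.  -55.   89. -125.]
mid [  3. -12.  11. 120.  -3.  53. 104.]
pp [ 12.   2.   9. 122. -11.  39. 118.]
in [ 10.  17.   7. 112. -14.  33. 116.]
lie -1 [ 25.  38.   2. 124. -59.  53.  70.]
pre [ 17.  31.  13. 124. -58.  62.  64.]
hi [  8.  13.  21. 118. -48.  76.  44.]
mid [  8. -12.   7. 120.  -4.  53. -74.]
pp [ -6.   1.  28. 122. -12.  39. -62.]
in [-16.  20.  41. 113. -34.  37. -45.]
```

The clear side shows an orange cap inside the bin at side (324,282), so the first tube is in. The lying tube is unmoved.

Run:
```python
from h import *
t=NOSE-CAP;t[2]=0;t/=np.linalg.norm(t);T=CAP+t*.013;T[2]=.012
R=Rlie(45,-1)
bot.move_to(T+[-.02,-.03,.18],R)
effector.open_jaws()
bot.move_to(T+[0,0,.06],R);print(telemetry.sense()['q'])
f=snap('wrist');print(comps(f,(3,120,120),(22,255,255),20),'exp cap',proj(f,CAP),proj(f,CAP+t*.014))
print(bot.move_straight(T,v=.06,threshold=8))
s=telemetry.sense();print(s['tool_pos'],s['contact_force'])
effector.grab(60)
s=telemetry.sense();print(s['opening'],s['gripper_force'],s['contact_force'],s['clock'])
if s['opening']>.01:
    bot.move_straight(T+[0,0,.14],v=.12);s=telemetry.sense();print(s['opening'],s['q'],s['clock'])
    f=snap('side');e=T+[0,0,.14]
    print(comps(f,(3,120,120),(22,255,255),10),'cap exp',proj(f,e-t*.006),'nose exp',proj(f,e+t*.105))
```

```text
[ 15.88224931  31.8195869   13.64700139 124.50067305 -58.80162437
  61.88840356  66.10228562]
[([424.4, 37.3], [348, 0, 161, 78, 10333]), ([281.9, 304.1], [264, 290, 36, 29, 963])] exp cap [281.77192613 318.03834562] [281.76309324 295.89570142]
False
[ 0.44795599 -0.04101483  0.0122472 ] [-0.57550786 -0.03481765 -0.10738291]
0.019014086550711056 58.61024915910093 [-0.7017431  -0.22310217  2.42944844] 22.4667
0.018856011391151783 [ 22.65941716  22.69375721   4.91454512 122.26973576 -50.55194915
  64.27616569  53.16120114] 23.7833
[([308.3, 144.4], [304, 141, 10, 8, 69]), ([310.9, 173.7], [294, 147, 36, 48, 1173]), ([324.4, 282.0], [324, 279, 2, 7, 12]), ([457.9, 349.4], [455, 344, 7, 11, 20]), ([466.3, 362.4], [462, 357, 9, 11, 37]), ([471.2, 370.3], [470, 369, 3, 4, 10])] cap exp [269.70489867 199.27474426] nose exp [271.12251507 176.9372319 ]
```

Run:
```python
from h import *
t=NOSE-CAP;t[2]=0;t/=np.linalg.norm(t)
f=snap('wrist');e=np.array(telemetry.sense()['tool_pos'])
print('exp capbottom,nose',proj(f,e+t*.002),proj(f,e+t*.105),proj(f,e+t*.105+[0,0,-.02]))
I=np.array(f['pixels']);m=cv2.inRange(cv2.cvtColor(I,cv2.COLOR_RGB2HSV),(0,0,150),(179,70,255))
k,l,s,c=cv2.connectedComponentsWithStats(m)
for i in range(1,k):
    if s[i][4]>250:print(s[i].tolist(),c[i].round())
print(comps(f,(3,120,120),(22,255,255),100))
```

```text
exp capbottom,nose [282.2768321  267.79730462] [282.20664229 109.8665168 ] [282.25357441 130.73682412]
[372, 0, 20, 15, 260] [382.   7.]
[443, 0, 117, 47, 1144] [517.  32.]
[439, 16, 74, 35, 262] [474.  38.]
[383, 21, 50, 39, 836] [401.  39.]
[0, 39, 78, 220, 11407] [ 31. 131.]
[550, 70, 10, 39, 260] [556.  89.]
[227, 107, 41, 45, 1429] [248. 130.]
[267, 112, 31, 149, 3970] [282. 191.]
[458, 187, 80, 66, 3051] [493. 224.]
[239, 253, 20, 49, 551] [249. 275.]
[306, 253, 20, 49, 555] [315. 275.]
[491, 349, 69, 59, 2118] [536. 374.]
[([392.8, 70.9], [335, 0, 131, 131, 11602]), ([281.9, 280.2], [261, 260, 42, 41, 1600])]
```

The tube is held as planned: its body spans wrist rows 112–260 (nose expected at 110). On to the port.

Run:
```python
from h import *
Rp=Rport(70,-1);tt=Rport(25)[:,2];nrm=Rport(45)[:,2]
s=telemetry.sense();p=np.array(s['tool_pos'])
bot.move_straight(p+[-.03,0,.13],v=.2)
bot.move_to(PORT-.14*tt+[-.05,.04,.09],Rp);print(telemetry.sense()['q'],telemetry.sense()['clock'])
bot.move_straight(PORT-.135*tt,v=.15)
f=snap('wrist');print('exp nose',proj(f,PORT-.135*tt+.105*tt),'cap',comps(f,(3,120,120),(22,255,255),100))
print(bot.move_straight(PORT+.005*tt,v=.08,threshold=15))
s=telemetry.sense();print(s['tool_pos'],s['contact_force'],s['opening'])
effector.open_jaws();bot.dwell(.2);s=telemetry.sense();print(s['opening'],s['contact_force'],s['clock'],s['q'])
f=snap('wrist');print('cap',comps(f,(3,120,100),(22,255,255),30),'port',proj(f,PORT))
```

```text
[ 29.47719705  -8.96686055 -10.02821939 118.80224766  -9.86120546
  51.4322317  -66.93776973] 26.3417
exp nose [284.02914387 109.23696355] cap [([282.0, 280.4], [261, 260, 42, 42, 1614])]
False
[ 0.60404496 -0.19077116  0.18806932] [-1.55692367  0.57643794 -1.77102107] 0.019180667835277065
0.08517193723231922 [-0.311224    0.38604741  0.74007397] 30.0583 [ 23.40733198  17.93486725  -8.85267736 110.53378933  -3.98140998
  32.38385288 -72.70605816]
cap [([282.9, 292.3], [262, 270, 43, 45, 1532]), ([354.3, 289.2], [343, 282, 23, 16, 314])] port [284.4461664  280.01247614]
```

Run:
```python
from h import *
Rp=Rport(70,-1);nrm=Rport(45)[:,2];up=np.array([.707,0,.707])
f0=load('wrist')
o0,r0=ray(f0,(282.9,292.3));C=o0+r0*((PORT-nrm*.006-o0)@nrm)/(r0@nrm);print('C',C,'upslope',(C-PORT)@up)
cur=np.array(telemetry.sense()['tool_pos'])
bot.move_straight(cur-.06*Rp[:,2],v=.15)
f=snap('wrist');k=comps(f,(3,120,100),(22,255,255),30);print(k,'C px',proj(f,C),'port',proj(f,PORT))
for c,_ in k:
    p,e=tri(f0,(282.9,292.3),f,c);print(p.round(4),round(e,4),'depth',(p-PORT)@nrm,'up',(p-PORT)@up)
cv2.imwrite('pics/z.png',cv2.cvtColor(np.array(f['pixels']),cv2.COLOR_RGB2BGR))
print(telemetry.sense()['clock'])
```

```text
C [ 0.59456678 -0.18984622  0.19333602] upslope -0.0012706191329269817
[([282.8, 244.8], [267, 228, 32, 35, 878]), ([343.8, 256.8], [334, 253, 19, 7, 96])] C px [282.82616339 240.52416627] port [283.96352989 232.31706564]
[ 0.5904 -0.1898  0.1742] 0.0 depth 0.004550402213817326 up -0.01777121388521511
[ 0.6114 -0.197   0.3277] 0.0282 depth -0.08900431442141106 up 0.10565936452076606
30.7083
```

Run:
```python
from h import *
nrm=Rport(45)[:,2];up=np.array([.707,0,.707])
C=PORT-up*.012;C[1]=-.1898
effector.grab(20)
bot.move_straight(C-nrm*.03,v=.15)
print(bot.move_straight(C+nrm*.045,v=.08,threshold=20))
s=telemetry.sense();print(s['contact_force'],s['clock'])
bot.dwell(.2)
bot.move_straight(C-nrm*.07,v=.15)
bot.dwell(.4)
f=snap('wrist');print(comps(f,(3,120,100),(22,255,255),20),'port',proj(f,PORT))
bot.move_straight(C-nrm*.07+np.array([-.07,0,.08]),v=.2)
f=snap('wrist');print(comps(f,(3,120,100),(22,255,255),20),'port',proj(f,PORT))
# flap brightness / rim check against first look
a=snap('side');print(comps(a,(3,120,100),(22,255,255),4))
o=cv2.cvtColor(np.array(f['pixels']),cv2.COLOR_RGB2GRAY);u=proj(f,PORT).astype(int);pp=[proj(f,PORT+up*y+YB*x).astype(int) for y in(-.03,-.02,0,.02,.03) for x in(-.03,0,.03)]
print([int(o[v[1],v[0]]) for v in pp if 0<=v[0]<560 and 0<=v[1]<420],telemetry.sense()['clock'])
```

```text
False
[-1.32752385  0.36939232 -2.82042651] 33.0
[] port [285.32019394 165.64044517]
[([25.0, 132.5], [0, 86, 57, 94, 4309])] port [283.08887901 101.24631295]
[([308.4, 144.5], [304, 141, 10, 8, 73]), ([310.9, 174.1], [294, 147, 36, 48, 1212]), ([432.6, 165.2], [432, 164, 2, 3, 5]), ([324.5, 281.7], [324, 279, 2, 6, 11]), ([454.0, 341.5], [453, 341, 3, 2, 6]), ([457.9, 349.3], [455, 344, 7, 11, 21]), ([466.3, 362.4], [462, 357, 9, 11, 37]), ([471.2, 370.3], [470, 369, 3, 4, 10])]
[255, 250, 248, 239, 238, 239, 240, 239, 237, 240, 239, 241, 239, 236, 239] 35.35
```

Run:
```python
from h import *
a=cv2.imread('pics/d1.png');b=cv2.cvtColor(np.array(load('side')['pixels']),cv2.COLOR_RGB2BGR)
d=cv2.absdiff(a,b).max(2);m=(d>45).astype(np.uint8)
k,l,s,c=cv2.connectedComponentsWithStats(m)
for i in range(1,k):
    if s[i][4]>6:print(s[i].tolist())
print('d1 orange',[x for x in comps({'pixels':a[:,:,::-1].copy()},(3,120,100),(22,255,255),4) if 300<x[0][0]<410])
for n in('k2w','w2'):
    pass
f=load('wrist')
for n,z in((''  ,0),):
    g=snap('scene');e=comps(g,(3,120,100),(22,255,255),10);print(e)
```

```text
[0, 0, 83, 99, 4670]
[59, 0, 33, 20, 326]
[45, 0, 155, 200, 7478]
[200, 29, 74, 104, 1901]
[92, 44, 2, 7, 9]
[182, 45, 6, 2, 8]
[182, 59, 55, 31, 864]
[93, 61, 2, 10, 12]
[254, 77, 3, 5, 10]
[210, 85, 30, 10, 103]
[92, 98, 2, 7, 9]
[265, 129, 16, 5, 71]
[297, 148, 8, 19, 106]
[260, 150, 4, 5, 12]
[268, 154, 12, 17, 92]
[127, 167, 7, 11, 27]
[298, 169, 5, 3, 13]
[278, 172, 12, 15, 53]
[298, 173, 5, 3, 12]
[137, 175, 2, 7, 10]
[82, 181, 17, 12, 116]
[77, 182, 4, 11, 32]
[96, 186, 11, 20, 32]
[73, 188, 16, 28, 47]
[122, 192, 13, 9, 70]
[139, 199, 3, 8, 14]
[93, 203, 13, 7, 59]
[141, 209, 20, 18, 205]
[268, 212, 8, 28, 170]
[90, 217, 7, 6, 20]
[138, 231, 4, 4, 8]
[84, 234, 29, 26, 241]
[111, 242, 10, 1, 10]
[114, 244, 44, 21, 353]
[137, 250, 39, 24, 562]
[325, 257, 29, 8, 114]
[323, 272, 36, 14, 168]
d1 orange [([308.4, 144.4], [304, 141, 10, 8, 72]), ([311.0, 173.9], [294, 147, 36, 48, 1197])]
[([542.5, 58.9], [540, 57, 6, 5, 24]), ([534.1, 67.8], [525, 64, 21, 7, 26]), ([553.0, 71.5], [547, 71, 13, 2, 13]), ([360.4, 131.2], [357, 128, 9, 7, 44]), ([156.6, 224.2], [150, 218, 14, 13, 145]), ([172.0, 249.8], [136, 222, 71, 57, 2378]), ([120.6, 328.2], [117, 325, 8, 7, 44])]
```

Run:
```python
from h import *
b=np.array(load('side')['pixels'])
for n in('d1','g1s','p1s','i1s'):
    a=cv2.imread('pics/%s.png'%n)[:,:,::-1].copy()
    print(n,[c[0] for c in comps({'pixels':a},(105,150,80),(125,255,255),20)][:3],(cv2.absdiff(a,b).max(2)[120:205,240:292]>45).sum())
print('now',[c[0] for c in comps({'pixels':b},(105,150,80),(125,255,255),20)][:3])
# whole-frame wrist view of the area from a pose like r1 to compare beaker
look([0.50,0.16,0.36],'r1b')
A=cv2.imread('pics/r1.png');B=cv2.imread('pics/r1b.png');m=(cv2.absdiff(A,B).max(2)>50).astype(np.uint8)
k,l,s,c=cv2.connectedComponentsWithStats(m);print([x.tolist() for x in s[1:] if x[4]>40],telemetry.sense()['clock'])
```

```text
d1 [[432.4, 146.7], [261.7, 178.0], [330.4, 192.0]] 484
g1s [[432.4, 146.7], [261.6, 178.1], [330.4, 192.1]] 545
p1s [[432.4, 146.7], [261.7, 178.0], [330.5, 192.2]] 814
i1s [[432.4, 146.7], [261.7, 178.0], [236.2, 343.7]] 706
now [[432.4, 146.7], [261.7, 178.0], [330.4, 192.1]]
[[220, 37, 9, 16, 81], [283, 100, 16, 10, 47], [134, 112, 84, 26, 1063], [36, 185, 44, 1, 44], [320, 199, 36, 6, 46], [2, 204, 52, 1, 52], [341, 217, 23, 36, 372], [20, 236, 14, 39, 66], [1, 243, 24, 62, 109], [265, 253, 74, 50, 1561], [134, 266, 54, 59, 1219], [366, 266, 194, 154, 6834], [0, 276, 21, 41, 84], [0, 304, 133, 116, 5141], [324, 304, 51, 67, 704], [352, 311, 47, 76, 1948], [192, 323, 36, 61, 1032], [247, 333, 61, 40, 1617], [78, 391, 46, 29, 911], [441, 391, 46, 29, 908]] 37.2167
```

```bash
python3 -c "
from h import *
print(job_done())"
```

```text
the job is handed in; nothing more can be done
None
```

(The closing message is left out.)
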